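# Find the full tea canister by its weight

### The job

Find the full one of the three identical steel tea canisters by its weight: going from left to right, lift each in turn at least 5 cm off the worktop to feel its weight, and set it back upright where it stood before taking the next. Then, with the other two standing back in their places, take the heaviest (if it is the last one, just keep it), tip it in the air to about 45 degrees to loosen the packed tea, pause there for a second, and bring it level again. Finish while still holding it upright and still in the gripper, its underside at least 15 cm above the worktop, with nothing else knocked or moved.

Things in the scene. Friction and masses are not known exactly. Their poses are not given: they have to be found in the camera images.
- canister_a: one of three identical closed steel tea canisters, round, straight-sided, flat lid (fixed): 58 mm wide, 94 mm tall, upright. Origin: centre of its underside, z up along it. They stand in a row along y (left is +y), centres over 12 cm apart, in random order: the letter tells nothing of weight or place. Two are part-used, 0.2 to 0.33 kg each; the full one weighs 0.49 to 0.72 kg
- canister_b: one of three identical closed steel tea canisters, round, straight-sided, flat lid (fixed): 58 mm wide, 94 mm tall, upright. Origin: centre of its underside, z up along it. They stand in a row along y (left is +y), centres over 12 cm apart, in random order: the letter tells nothing of weight or place. Two are part-used, 0.2 to 0.33 kg each; the full one weighs 0.49 to 0.72 kg
- canister_c: one of three identical closed steel tea canisters, round, straight-sided, flat lid (fixed): 58 mm wide, 94 mm tall, upright. Origin: centre of its underside, z up along it. They stand in a row along y (left is +y), centres over 12 cm apart, in random order: the letter tells nothing of weight or place. Two are part-used, 0.2 to 0.33 kg each; the full one weighs 0.49 to 0.72 kg
- teaspoon: a steel teaspoon, 130 x 26 x 11 mm, lying roughly along x between the left and the middle canister; bystander. Origin under its middle
- matchbox: a small matchbox, 36 x 56 x 14 mm, lying between the middle and the right canister; bystander. Origin under its middle
- mug: a small white mug, 59 x 83 (with handle) x 55 mm, behind the canisters; bystander. Origin under its middle
- ramekin: a small round bowl, 69 mm wide, 32 mm tall, behind the canisters; bystander. Origin under its middle
- coffee_pod: a coffee pod, 51 mm wide, 45 mm tall, behind the canisters; bystander. Origin under its middle
- spice_jar: a spice jar with a black cap, 44 mm wide, 105 mm tall, behind the left canister; bystander. Origin under its middle
- coffee_scoop: a steel coffee scoop, 44 x 148 x 26 mm, lying on the right; bystander. Origin under its middle
Things that resemble listed ones, but are neither listed nor needed, are in the scene too. What is shaped like the canister_b but yellow is not meant.

How it is judged:
By the outcome, as a careful person would: the job done as asked, in the order asked, and still so for the second after the job is handed in, while the arm keeps its last pose, push and grip.
It also fails if it takes over 72 s, if anything falls off the work surface, if the arm or the gripper's body presses on something with over 40 N, if the wrist force passes 120 N, or if a joint passes its speed limit or range.

### The arm

A 6-joint arm with a two-finger parallel gripper is mounted at the origin on a cart in front of the work surface, level with it; the furniture and walls round the work are solid. World frame = base frame: x ahead of the robot, y to its left, z up, the work surface at z = 0. Lengths are in m, angles in degrees, forces in N, time in s.
With the tool pointing down it reaches from about 0.4 to 0.825 m from the base axis. Payload 7 kg.
Tool frame: the origin (TCP) lies midway between the tips of the shut fingers; the grasp point (between the pads) lies 19 mm behind it; z points along the fingers, y is the line along which they close (so a half turn about z gives the same grasp; the last joint's range is limited). The gripper opens to 88 mm and grips with 3 to 60 N. Pads are 19 mm wide; open, the fingers measure 130 mm over their backs; the gripper's body (78 mm by 193 mm) begins 47 mm behind the grasp point.
Start: joints at [79.876, 20.546, 0.682, 0, -70.136, -16.507], TCP at [0.303, 0.603, 0.227] pointing down, gripper open.
Joint ranges: [-176.03, 176.03], [-82.01, 121.73], [-58.28, 71.71], [-173.87, 95.51], [-174.79, -0.11], [-173.66, 173.66]. Speed limits (degrees/s): [136.94, 136.94, 172.46, 180, 180, 180].

### API

Orientations are given as [roll, pitch, yaw] about the fixed x, y, z axes, in that order (R = Rz(yaw) Ry(pitch) Rx(roll)).
In Python, from plant import ctrl gives the robot as it stands. The module is installed in compiled form; this text tells all that it offers.
- The arm moves only by the tool send_rows, never from a script. Its argument "plan" is a list that holds one entry, the list of rows, each a list of 6 numbers: the shift along the tool's x, y, z in a scale on which 1.0 is 75 cm, then the turn, a rotation vector about the tool's x, y, z in parts of the range, where 1.0 means pi rad. A call has 1 to 8 rows; each row is the pose to reach, as a shift and turn from the pose commanded when the call began, along the tool's axes at that moment; what a row does not reach only later rows make up. A row lasts 1/12 s, in which the tool goes at most 41.7 mm and 7.16 degrees, less where a joint would pass 70% of its speed; a pose out of reach is approached as far as the arm can. No shift or turn number may pass 1 either way. A call with a gripper value outside its range is refused whole. "fingers" is the opening, from 0 (shut) to 1 (fully open), set as the call begins (left out, the last holds). The fingers move at their own pace and stop on an object; the grip force is fixed at half the most. Time passes only in rows, so rows that repeat a pose let the fingers close. It gives the time, the measured TCP pose, the force, the opening and the grip force at its end, in the units of the state.
- ctrl.get_obs(): the state, without advancing time (a new reading comes with each control period).
- ctrl.snapshot(name): name is "side" or "top" or "wrist"; returns a dict with "img" (384x512x3 uint8, red, green, blue), "K" (3x3 intrinsics, pixels), "pose" (4x4, takes a point from camera to world coordinates). Camera axes: x right, y down, z forward; pixel columns grow to the right and rows downward; lengths in m; the calibration is good to about 2 mm. A picture is of the moment at which its call begins. There is no depth.
- ctrl.close_job(): hands the job in; it is judged then, once.
The state is a dict: "clock": time; "joint_pos": joint angles; "qvel": joint speeds; "tau": joint torques, N m; "tool_pos": TCP position; "orientation": TCP orientation; "force": force on the tool from outside, world axes, zero at the start; "moment": the same for the moment, N m; "opening": finger opening in m; "gripper_force": force on a finger pad.
Only numpy, scipy, OpenCV 4.12 (cv2) and the standard library are available. Lean on these libraries where they do the work, as an engineer would, in place of code of your own. Each camera call takes 0.05 s, during which the arm holds its last target. There are 200 camera calls.

## Working session

There is one attempt and no reset: what is moved stays moved. The work goes in short steps, Python scripts to look and compute and a tool call to move; the robot and the scene stay as the last step left them, time stands still between calls to the robot, and variables do not carry over. Pictures are saved under pics/ and viewed, at most 10 in all, crops included, and the job is handed in when it is done.

Besides the shell and the picture viewer there is one more tool, called as a command line: name --argument value ..., lists and objects as JSON in quotes. send_rows: Moves the arm, as the interface text tells. Its arguments: {"type":"object","properties":{"plan":{"type":"array","items":{"type":"array","items":{"type":"array","items":{"type":"number"}}}},"fingers":{"type":"number"}},"required":["plan"]}

```bash
mkdir -p pics
python3 - <<'E'
from plant import ctrl
import cv2,numpy as np
o=ctrl.get_obs();print({k:np.round(v,3).tolist() for k,v in o.items()})
for n in("top","side"):
    s=ctrl.snapshot(n);cv2.imwrite(f"pics/{n}0.png",cv2.resize(s["img"][:,:,::-1],(800,600),interpolation=cv2.INTER_CUBIC))
    np.savez(f"{n}.npz",K=s["K"],P=s["pose"]);print(n,s["K"].tolist(),np.round(s["pose"],4).tolist())
E
```

```text
{'clock': 0.0, 'joint_pos': [79.879, 20.593, 0.633, -0.022, -70.137, -16.507], 'qvel': [0.006, -0.112, 0.068, -0.011, -0.02, 0.04], 'tau': [-0.001, -58.272, 29.307, 6.998, 0.007, -0.0], 'tool_pos': [0.302, 0.603, 0.226], 'orientation': [179.901, -0.008, -26.636], 'force': [-0.381, -0.033, 0.121], 'moment': [-0.067, 0.018, -0.045], 'gripper_force': 0.0, 'opening': 0.088}
top [[449.3982801682831, 0.0, 247.69093568938536], [0.0, 449.3982801682831, 193.81431724688852], [0.0, 0.0, 1.0]] [[0.0198, -0.9978, 0.0627, 0.5349], [-0.9998, -0.0192, 0.0103, -0.0647], [-0.0091, -0.0629, -0.998, 1.1601], [0.0, 0.0, 0.0, 1.0]]
side [[373.2276754151731, 0.0, 253.50037013197004], [0.0, 373.2276754151731, 196.13517910106953], [0.0, 0.0, 1.0]] [[0.9955, -0.0461, 0.0828, 0.4775], [-0.0943, -0.5713, 0.8153, -0.9472], [0.0097, -0.8195, -0.5731, 0.6579], [0.0, 0.0, 0.0, 1.0]]
```

View pics/top0.png

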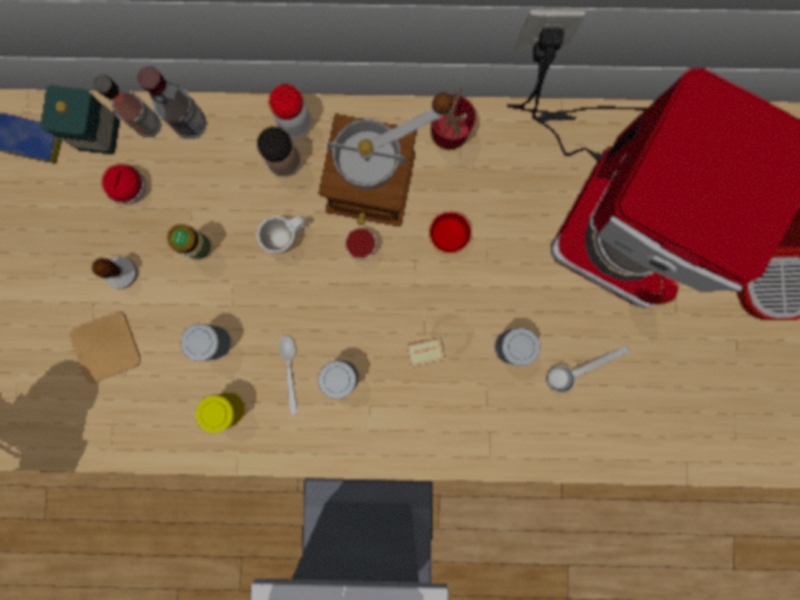

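View pics/side0.png

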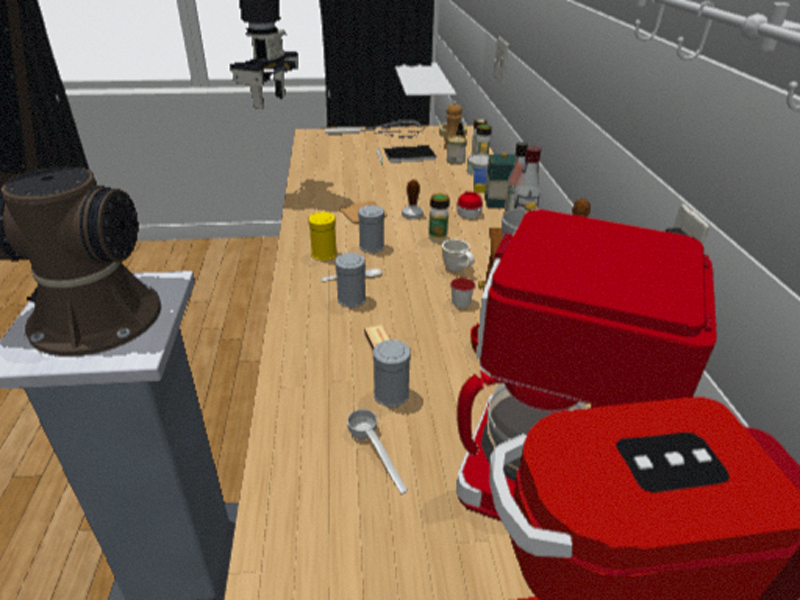

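The top view shows three grey canister lids at about (200,342), (337,379) and (519,346). The yellow decoy is at (216,413), the spoon at (290,375), the matchbox at (425,352), the scoop at (590,370) and the coffee maker edge at (555,250)–(675,300). I'll enlarge the lids.

```bash
cat > h.py <<'E'
import numpy as np
def ray(n,u,v,z):
    d=np.load(f"{n}.npz");p=np.linalg.solve(d["K"],[u,v,1]);r=d["P"][:3,:3]@p;c=d["P"][:3,3]
    return c+r*(z-c[2])/r[2]
def t8(u,v,z): return ray("top",(u+.5)*.64-.5,(v+.5)*.64-.5,z)
E
python3 - <<'E'
from h import *
import cv2
for n,u,v,z in[("L",200,342,.094),("M",337,379,.094),("R",519,346,.094),("yel",216,413,.094),("mk1",555,250,.02),("mk2",650,305,.02),("pot",648,262,.1),("carafe/handle",685,292,.25),("scoop",560,378,.02),("scoopend",626,350,.02),("mb",425,352,.014),("spoon",288,345,.01),("jar",183,238,.105),("spoonend",294,411,.005)]:print(n,np.round(t8(u,v,z),4))
im=cv2.imread("pics/top0.png")
from plant import ctrl
s=sum(ctrl.snapshot("top")["img"][:,:,::-1].astype(float) for _ in range(4))/4
c=[cv2.resize(s[int(v*.64)-22:int(v*.64)+22,int(u*.64)-22:int(u*.64)+22].astype(np.uint8),(264,264),interpolation=cv2.INTER_CUBIC) for u,v in((205,342),(337,379),(519,346))]
cv2.imwrite("pics/c.png",np.hstack(c))
print([(int(v*.64)-22,int(u*.64)-22) for u,v in((205,342),(337,379),(519,346))])
E
```

```text
L [0.5372 0.2297 0.094 ]
M [0.4855 0.0201 0.094 ]
R [ 0.5408 -0.2542  0.094 ]
yel [0.4307 0.2016 0.094 ]
mk1 [ 0.6986 -0.3247  0.02  ]
mk2 [ 0.6117 -0.4788  0.02  ]
pot [ 0.6715 -0.4469  0.1   ]
carafe/handle [ 0.6139 -0.4405  0.25  ]
scoop [ 0.491  -0.3337  0.02  ]
scoopend [ 0.5381 -0.4399  0.02  ]
mb [ 0.5284 -0.1158  0.014 ]
spoon [0.5354 0.1084 0.01  ]
jar [0.6943 0.2583 0.105 ]
spoonend [0.4279 0.0962 0.005 ]
[(196, 109), (220, 193), (199, 310)]
```

View pics/c.png

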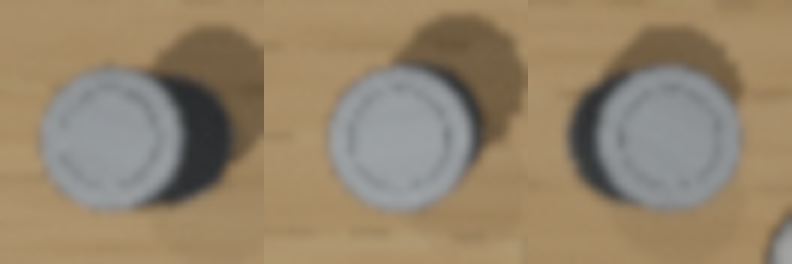

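Canister lids in the crops are centred at L (111.5,138), M (138,137) and R (141,138), with no neighbours close to the finger sides.

```bash
cat >> h.py <<'E'
from scipy.spatial.transform import Rotation as R
def rel(p,rpy=(180,0,0)):
    from plant import ctrl
    o=ctrl.get_obs();A=R.from_euler("xyz",o["orientation"],degrees=True)
    return np.round(A.inv().apply(np.array(p)-o["tool_pos"])*100,2),np.round((A.inv()*R.from_euler("xyz",rpy,degrees=True)).as_rotvec(degrees=True),2)
E
python3 - <<'E'
from h import *
for (cu,cv),(r,c) in zip([(111.5,138),(138,137),(141,138)],[(196,109),(220,193),(199,310)]):
    print(np.round(ray("top",(cu+.5)/6-.5+c,(cv+.5)/6-.5+r,.094),4))
print(rel([.537,.23,.15]))
E
```

```text
[0.5375 0.2313 0.094 ]
[0.4854 0.0199 0.094 ]
[ 0.54   -0.2568  0.094 ]
(array([37.69, 22.85,  7.64]), array([  0.03,   0.  , -26.63]))
```

Careful with the scale: shifts go in shares of 75 cm and turns go in shares of pi rad. That gives: 37.6 cm / 75 = 0.5013, 34 cm / 75 = 0.4533, -26.6 degrees / 180 = -0.1478.

send_rows --plan '[[[0.0533,0.0333,0.0067,0,0,-0.0222],[0.12,0.0733,0.02,0,0,-0.05],[0.1867,0.1133,0.0333,0,0,-0.0722],[0.2533,0.1533,0.0533,0,0,-0.0944],[0.32,0.1933,0.0667,0,0,-0.1167],[0.3867,0.2333,0.08,0,0,-0.1333],[0.4533,0.2733,0.0867,0,0,-0.1478],[0.5013,0.304,0.0867,0,0,-0.1478]]]' --fingers 1

```text
clock: 0.97
tool_pos: [0.4783, 0.3233, 0.1729]
orientation: [180.0, 0.0, 0.2]
force: [0.7, 0.2, 0.3]
opening: 0.0878
gripper_force: 0.0
```

send_rows --plan '[[[0,0,0,0,0,0],[0,0,0,0,0,0],[0,0,0,0,0,0],[0,0,0,0,0,0]]]'

```text
clock: 1.3
tool_pos: [0.4776, 0.326, 0.1735]
orientation: [-180.0, -0.0, 0.0]
force: [-0.2, 0.8, -0.3]
opening: 0.0879
gripper_force: 0.0
```

Run:
```python
from h import *
from plant import ctrl
import cv2
o=ctrl.get_obs();print(o["clock"],o["tool_pos"],o["orientation"],o["force"],rel([.5375,.231,.036]))
s=ctrl.snapshot("wrist");np.savez("wrist.npz",K=s["K"],P=s["pose"])
cv2.imwrite("pics/w1.png",s["img"][:,:,::-1])
print(np.round(s["pose"],3).tolist())
```

```text
1.3 [0.47760601 0.32600685 0.17353108] [-1.79973810e+02 -1.96701289e-02  8.81549484e-03] [-0.23442797  0.76821541 -0.30745581] (array([ 5.98,  9.51, 13.75]), array([-0.03, -0.02,  0.01]))
[[0.002, -0.966, -0.26, 0.547], [-1.0, -0.002, 0.0, 0.326], [-0.0, 0.26, -0.966, 0.332], [0.0, 0.0, 0.0, 1.0]]
```

View pics/w1.png

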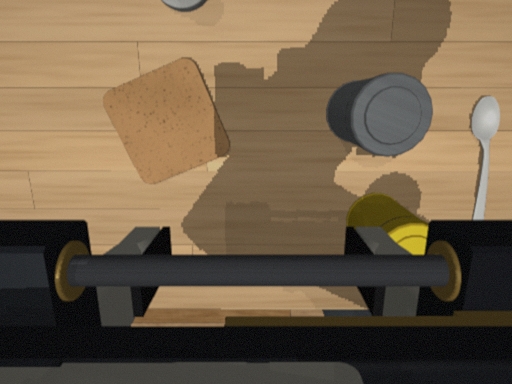

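The wrist view shows the left canister's lid centred at about (391,114), with the yellow decoy at lower left of it and the spoon at (485,150).

Run:
```python
from h import *
print(ray("wrist",391.5,114,.094))
```

```text
[0.53901578 0.23346663 0.094     ]
```

In the tool's units: 9.5 cm / 75 = 0.1267, 8.5 cm / 75 = 0.1133.

send_rows --plan '[[[0.0267,0.04,0,0,0,0],[0.0533,0.08,0,0,0,0],[0.0733,0.1133,0,0,0,0],[0.08,0.1267,0,0,0,0],[0.08,0.1267,0,0,0,0]]]'

```text
clock: 1.77
tool_pos: [0.5382, 0.2292, 0.1732]
orientation: [180.0, 0.0, -0.1]
force: [-0.2, 0.6, -0.7]
opening: 0.0876
gripper_force: 0.0
```

In the tool's units: 13.6 cm / 75 = 0.1813, 13.4 cm / 75 = 0.1787.

send_rows --plan '[[[0,-0.004,0.0333,0,0,0],[0,-0.004,0.0733,0,0,0],[0,-0.004,0.1133,0,0,0],[0,-0.004,0.1467,0,0,0],[0,-0.004,0.1667,0,0,0],[0,-0.004,0.1787,0,0,0],[0,-0.004,0.1813,0,0,0],[0,-0.004,0.1813,0,0,0]]]'

```text
clock: 2.43
tool_pos: [0.5375, 0.234, 0.0373]
orientation: [180.0, 0.0, 0.0]
force: [-0.4, 0.3, 0.5]
opening: 0.0875
gripper_force: 0.0
```

send_rows --plan '[[[0,0,0,0,0,0],[0,0,0,0,0,0],[0,0,0,0,0,0],[0,0,0,0,0,0],[0,0,0,0,0,0],[0,0,0,0,0,0],[0,0,0,0,0,0],[0,0,0,0,0,0]]]' --fingers 0

```text
clock: 3.1
tool_pos: [0.5379, 0.233, 0.0378]
orientation: [-180.0, -0.0, -0.0]
force: [-1.5, -1.6, 6.3]
opening: 0.0578
gripper_force: 30.0
```

send_rows --plan '[[[0,0,-0.0067,0,0,0],[0,0,-0.02,0,0,0],[0,0,-0.04,0,0,0],[0,0,-0.06,0,0,0],[0,0,-0.08,0,0,0],[0,0,-0.0933,0,0,0],[0,0,-0.1,0,0,0],[0,0,-0.1,0,0,0]]]'

```text
clock: 3.77
tool_pos: [0.538, 0.2334, 0.1134]
orientation: [-179.9, -0.1, -0.0]
force: [0.4, 0.3, -4.7]
opening: 0.0577
gripper_force: 30.0
```

send_rows --plan '[[[0,0,0,0,0,0],[0,0,0,0,0,0],[0,0,0,0,0,0],[0,0,0,0,0,0],[0,0,0,0,0,0],[0,0,0,0,0,0]]]'

```text
clock: 4.27
tool_pos: [0.5376, 0.233, 0.1119]
orientation: [180.0, 0.0, -0.0]
force: [-0.2, 0.0, -5.5]
opening: 0.0575
gripper_force: 30.0
```

send_rows --plan '[[[0,0,0,0,0,0],[0,0,0,0,0,0],[0,0,0,0,0,0],[0,0,0,0,0,0]]]'

```text
clock: 4.6
tool_pos: [0.5377, 0.2331, 0.1123]
orientation: [-180.0, -0.0, -0.0]
force: [1.2, -0.9, -5.4]
opening: 0.058
gripper_force: 30.0
```

In the tool's units: 7.5 cm / 75 = 0.1, 7.4 cm / 75 = 0.0987.

send_rows --plan '[[[0,0,0.0133,0,0,0],[0,0,0.0333,0,0,0],[0,0,0.0533,0,0,0],[0,0,0.0733,0,0,0],[0,0,0.0867,0,0,0],[0,0,0.0933,0,0,0],[0,0,0.0987,0,0,0],[0,0,0.1,0,0,0]]]'

```text
clock: 5.27
tool_pos: [0.5379, 0.233, 0.0378]
orientation: [180.0, -0.0, -0.0]
force: [-5.2, -3.0, 8.5]
opening: 0.0574
gripper_force: 30.0
```

send_rows --plan '[[[0,0,0,0,0,0],[0,0,0,0,0,0],[0,0,0,0,0,0],[0,0,0,0,0,0]]]'

```text
clock: 5.6
tool_pos: [0.5382, 0.2334, 0.0378]
orientation: [-180.0, -0.1, -0.0]
force: [-0.3, 0.4, -1.5]
opening: 0.0574
gripper_force: 30.0
```

Resting on the table. Release and rise.

send_rows --plan '[[[0,0,0,0,0,0],[0,0,0,0,0,0],[0,0,0,0,0,0],[0,0,0,0,0,0],[0,0,0,0,0,0],[0,0,0,0,0,0],[0,0,0,0,0,0],[0,0,0,0,0,0]]]' --fingers 1

```text
clock: 6.27
tool_pos: [0.5377, 0.2331, 0.0373]
orientation: [180.0, -0.0, -0.0]
force: [0.9, 0.1, -0.2]
opening: 0.0876
gripper_force: 0.0
```

In the tool's units: -13.5 cm / 75 = -0.18, -13 cm / 75 = -0.1733.

send_rows --plan '[[[0,0,-0.0133,0,0,0],[0,0,-0.04,0,0,0],[0,0,-0.08,0,0,0],[0,0,-0.12,0,0,0],[0,0,-0.16,0,0,0],[0,0,-0.1733,0,0,0],[0,0,-0.18,0,0,0],[0,0,-0.18,0,0,0]]]'

```text
clock: 6.93
tool_pos: [0.538, 0.2334, 0.1738]
orientation: [-179.9, -0.1, -0.0]
force: [0.0, 0.7, -0.3]
opening: 0.0876
gripper_force: 0.0
```

send_rows --plan '[[[-0.008,0.04,0,0,0,0],[-0.016,0.08,0,0,0,0],[-0.0267,0.12,0,0,0,0],[-0.0347,0.16,0,0,0,0],[-0.0453,0.2,0,0,0,0],[-0.056,0.24,0,0,0,0],[-0.0667,0.2733,0,0,0,0],[-0.0693,0.284,0,0,0,0]]]'

```text
clock: 7.6
tool_pos: [0.483, 0.0172, 0.1707]
orientation: [179.9, 0.2, -0.1]
force: [-0.1, -0.6, -1.5]
opening: 0.0876
gripper_force: 0.0
```

Run:
```python
from h import *
from plant import ctrl
import cv2
o=ctrl.get_obs();print(o["clock"],o["tool_pos"],o["orientation"],o["force"])
s=ctrl.snapshot("wrist");np.savez("wrist.npz",K=s["K"],P=s["pose"])
t=ctrl.snapshot("top")["img"]
cv2.imwrite("pics/w2.png",np.hstack([s["img"][:,:,::-1][:,:],cv2.resize(t[170:298,80:176,::-1],(288,384),interpolation=cv2.INTER_CUBIC)]))
```

```text
7.6 [0.4829791  0.01720398 0.17073134] [ 1.79940223e+02  2.02468444e-01 -1.46183199e-01] [-0.07781093 -0.64247029 -1.46770873]
```

View pics/w2.png

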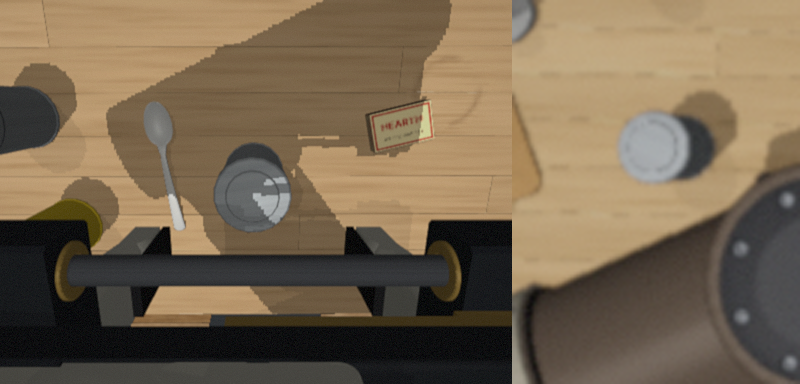

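The left canister stands unmoved at top pixel (127,219). The middle lid is at (252,195) in the wrist view.

Run:
```python
from h import *
print(ray("wrist",252.5,194.5,.094), rel([.4855,.021,.0375]))
```

```text
[0.4871323  0.02044541 0.094     ] (array([ 0.13, -0.25, 13.37]), array([ 0.04,  0.11, -0.16]))
```

In the tool's units: 13.5 cm / 75 = 0.18, 13.4 cm / 75 = 0.1787.

send_rows --plan '[[[0,0,0.0067,0,0,0],[0,0,0.0333,0,0,0],[0,0,0.0733,0,0,0],[0,0,0.1133,0,0,0],[0,0,0.1467,0,0,0],[0,0,0.1667,0,0,0],[0,0,0.1787,0,0,0],[0,0,0.18,0,0,0]]]'

```text
clock: 8.37
tool_pos: [0.4846, 0.0204, 0.035]
orientation: [179.9, 0.2, 0.0]
force: [-0.5, -0.1, 0.5]
opening: 0.0879
gripper_force: 0.0
```

send_rows --plan '[[[0,0,0,0,0,0],[0,0,0,0,0,0],[0,0,0,0,0,0],[0,0,0,0,0,0],[0,0,0,0,0,0],[0,0,0,0,0,0],[0,0,0,0,0,0],[0,0,0,0,0,0]]]' --fingers 0

```text
clock: 9.03
tool_pos: [0.4861, 0.0203, 0.038]
orientation: [-180.0, -0.1, -0.0]
force: [-2.5, 0.7, 5.4]
opening: 0.0576
gripper_force: 30.0
```

In the tool's units: -7.5 cm / 75 = -0.1, -7 cm / 75 = -0.0933.

send_rows --plan '[[[0,0,-0.0067,0,0,0],[0,0,-0.02,0,0,0],[0,0,-0.04,0,0,0],[0,0,-0.06,0,0,0],[0,0,-0.08,0,0,0],[0,0,-0.0933,0,0,0],[0,0,-0.1,0,0,0],[0,0,-0.1,0,0,0]]]'

```text
clock: 9.7
tool_pos: [0.486, 0.0203, 0.1133]
orientation: [-180.0, -0.1, -0.0]
force: [-0.5, 0.8, -2.9]
opening: 0.0577
gripper_force: 30.0
```

send_rows --plan '[[[0,0,0,0,0,0],[0,0,0,0,0,0],[0,0,0,0,0,0],[0,0,0,0,0,0],[0,0,0,0,0,0],[0,0,0,0,0,0]]]'

```text
clock: 10.2
tool_pos: [0.4855, 0.0201, 0.112]
orientation: [180.0, 0.0, -0.0]
force: [-0.2, 0.2, -1.9]
opening: 0.0577
gripper_force: 30.0
```

send_rows --plan '[[[0,0,0,0,0,0],[0,0,0,0,0,0],[0,0,0,0,0,0],[0,0,0,0,0,0]]]'

```text
clock: 10.53
tool_pos: [0.4856, 0.0201, 0.1123]
orientation: [180.0, -0.0, -0.0]
force: [-0.3, -0.3, -2.2]
opening: 0.0578
gripper_force: 30.0
```

About 0.22 kg: part-used. Set it back, release and go to the right one. The target is (0.540,−0.2565), i.e. tool shift x +5.4, y +27.7.

In the tool's units: 7.5 cm / 75 = 0.1, 7.4 cm / 75 = 0.0987.

send_rows --plan '[[[0,0,0.0133,0,0,0],[0,0,0.0333,0,0,0],[0,0,0.0533,0,0,0],[0,0,0.0733,0,0,0],[0,0,0.0867,0,0,0],[0,0,0.0933,0,0,0],[0,0,0.0987,0,0,0],[0,0,0.1,0,0,0]]]'

```text
clock: 11.2
tool_pos: [0.4856, 0.02, 0.0378]
orientation: [180.0, 0.0, 0.0]
force: [-7.4, 0.1, 17.4]
opening: 0.0574
gripper_force: 30.0
```

send_rows --plan '[[[0,0,0,0,0,0],[0,0,0,0,0,0],[0,0,0,0,0,0],[0,0,0,0,0,0]]]'

```text
clock: 11.53
tool_pos: [0.4861, 0.0203, 0.0378]
orientation: [-180.0, -0.1, -0.0]
force: [-0.3, -0.4, 4.3]
opening: 0.0575
gripper_force: 30.0
```

send_rows --plan '[[[0,0,0,0,0,0],[0,0,0,0,0,0],[0,0,0,0,0,0],[0,0,0,0,0,0],[0,0,0,0,0,0],[0,0,0,0,0,0],[0,0,0,0,0,0],[0,0,0,0,0,0]]]' --fingers 1

```text
clock: 12.2
tool_pos: [0.4856, 0.0201, 0.0373]
orientation: [180.0, 0.0, -0.0]
force: [-0.5, 1.2, 0.5]
opening: 0.0879
gripper_force: 0.0
```

In the tool's units: -13.5 cm / 75 = -0.18, -13 cm / 75 = -0.1733.

send_rows --plan '[[[0,0,-0.0133,0,0,0],[0,0,-0.04,0,0,0],[0,0,-0.08,0,0,0],[0,0,-0.12,0,0,0],[0,0,-0.16,0,0,0],[0,0,-0.1733,0,0,0],[0,0,-0.18,0,0,0],[0,0,-0.18,0,0,0]]]'

```text
clock: 12.87
tool_pos: [0.486, 0.0203, 0.1731]
orientation: [-179.9, -0.1, -0.0]
force: [0.4, -0.5, 0.4]
opening: 0.0879
gripper_force: 0.0
```

In the tool's units: 27.7 cm / 75 = 0.3693, 26.5 cm / 75 = 0.3533.

send_rows --plan '[[[0.0067,0.04,0,0,0,0],[0.0173,0.0933,0,0,0,0],[0.028,0.1467,0,0,0,0],[0.0387,0.2,0,0,0,0],[0.0493,0.2533,0,0,0,0],[0.06,0.3067,0,0,0,0],[0.0693,0.3533,0,0,0,0],[0.072,0.3693,0,0,0,0]]]'

```text
clock: 13.53
tool_pos: [0.5389, -0.2607, 0.1694]
orientation: [-180.0, 0.2, -0.2]
force: [0.5, 0.5, 0.4]
opening: 0.0875
gripper_force: 0.0
```

Run:
```python
from h import *
from plant import ctrl
import cv2
o=ctrl.get_obs();print(o["clock"],o["tool_pos"],o["orientation"],o["force"])
s=ctrl.snapshot("wrist");np.savez("wrist.npz",K=s["K"],P=s["pose"])
t=ctrl.snapshot("top")["img"]
cv2.imwrite("pics/w3.png",np.hstack([s["img"][:,:,::-1][:,:],cv2.resize(t[190:286,170:242,::-1],(288,384),interpolation=cv2.INTER_CUBIC)]))
```

```text
13.5333 [ 0.53886969 -0.26073579  0.16941339] [-179.99138689    0.21849811   -0.19414714] [0.45882438 0.53431861 0.39538989]
```

View pics/w3.png

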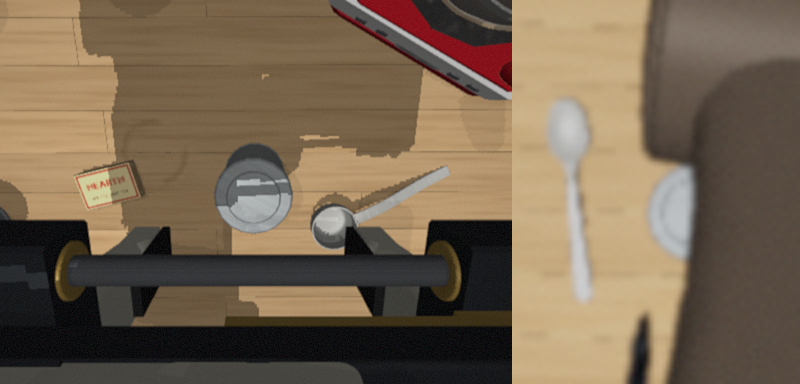

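The middle canister is upright in place, partly hidden by the arm. The right lid is at (253.5,195) in the wrist view, and the fingers will straddle it clear of the scoop cup at (333,226).

Run:
```python
from h import *
print(ray("wrist",253.5,195,.094))
```

```text
[ 0.54297962 -0.25815382  0.094     ]
```

In the tool's units: 13.5 cm / 75 = 0.18, 13.4 cm / 75 = 0.1787.

send_rows --plan '[[[0.0013,0,0.0067,0,0,0],[0.0013,0,0.0333,0,0,0],[0.0013,0,0.0733,0,0,0],[0.0013,0,0.1133,0,0,0],[0.0013,0,0.1467,0,0,0],[0.0013,0,0.1667,0,0,0],[0.0013,0,0.1787,0,0,0],[0.0013,0,0.18,0,0,0]]]'

```text
clock: 14.3
tool_pos: [0.539, -0.2553, 0.035]
orientation: [-180.0, 0.2, 0.0]
force: [0.3, 0.4, 0.1]
opening: 0.0879
gripper_force: 0.0
```

send_rows --plan '[[[0,0,0,0,0,0],[0,0,0,0,0,0],[0,0,0,0,0,0],[0,0,0,0,0,0],[0,0,0,0,0,0],[0,0,0,0,0,0],[0,0,0,0,0,0],[0,0,0,0,0,0]]]' --fingers 0

```text
clock: 14.97
tool_pos: [0.5409, -0.257, 0.0381]
orientation: [180.0, -0.1, -0.0]
force: [-1.0, 1.2, 5.8]
opening: 0.0579
gripper_force: 30.0
```

In the tool's units: -7.5 cm / 75 = -0.1, -7 cm / 75 = -0.0933.

send_rows --plan '[[[0,0,-0.0067,0,0,0],[0,0,-0.02,0,0,0],[0,0,-0.04,0,0,0],[0,0,-0.06,0,0,0],[0,0,-0.08,0,0,0],[0,0,-0.0933,0,0,0],[0,0,-0.1,0,0,0],[0,0,-0.1,0,0,0]]]'

```text
clock: 15.63
tool_pos: [0.5411, -0.257, 0.1137]
orientation: [180.0, -0.1, -0.0]
force: [-0.2, -0.4, -2.6]
opening: 0.0578
gripper_force: 30.0
```

send_rows --plan '[[[0,0,0,0,0,0],[0,0,0,0,0,0],[0,0,0,0,0,0],[0,0,0,0,0,0],[0,0,0,0,0,0],[0,0,0,0,0,0]]]'

```text
clock: 16.13
tool_pos: [0.5403, -0.2569, 0.1119]
orientation: [-180.0, 0.0, -0.0]
force: [0.0, 0.5, -1.7]
opening: 0.0576
gripper_force: 30.0
```

send_rows --plan '[[[0,0,0,0,0,0],[0,0,0,0,0,0],[0,0,0,0,0,0],[0,0,0,0,0,0]]]'

```text
clock: 16.47
tool_pos: [0.5405, -0.2569, 0.1123]
orientation: [-180.0, -0.0, -0.0]
force: [0.5, -0.4, -2.5]
opening: 0.0575
gripper_force: 30.0
```

Right is also part-used (about 0.22 kg), so the left one (about 0.55 kg) is the full one. I'll set this one back and return to the left.

In the tool's units: 7.5 cm / 75 = 0.1, 2.5 cm / 75 = 0.0333.

send_rows --plan '[[[0,0,0.0133,0,0,0],[0,0,0.0333,0,0,0],[0,0,0.0533,0,0,0],[0,0,0.0733,0,0,0],[0,0,0.0867,0,0,0],[0,0,0.0933,0,0,0],[0,0,0.0987,0,0,0],[0,0,0.1,0,0,0]]]'

```text
clock: 17.13
tool_pos: [0.5403, -0.257, 0.0381]
orientation: [180.0, 0.0, 0.0]
force: [-7.5, 2.3, 13.3]
opening: 0.0574
gripper_force: 30.0
```

send_rows --plan '[[[0,0,0,0,0,0],[0,0,0,0,0,0],[0,0,0,0,0,0],[0,0,0,0,0,0]]]'

```text
clock: 17.47
tool_pos: [0.5408, -0.257, 0.0381]
orientation: [180.0, -0.1, -0.0]
force: [-3.1, 1.6, 6.3]
opening: 0.0577
gripper_force: 30.0
```

send_rows --plan '[[[0,0,0,0,0,0],[0,0,0,0,0,0],[0,0,0,0,0,0],[0,0,0,0,0,0],[0,0,0,0,0,0],[0,0,0,0,0,0],[0,0,0,0,0,0],[0,0,0,0,0,0]]]' --fingers 1

```text
clock: 18.13
tool_pos: [0.5405, -0.2569, 0.0372]
orientation: [180.0, 0.0, -0.0]
force: [0.5, -0.3, -0.3]
opening: 0.0873
gripper_force: 0.0
```

In the tool's units: -13.5 cm / 75 = -0.18, -13 cm / 75 = -0.1733.

send_rows --plan '[[[0,0,-0.0133,0,0,0],[0,0,-0.04,0,0,0],[0,0,-0.08,0,0,0],[0,0,-0.12,0,0,0],[0,0,-0.16,0,0,0],[0,0,-0.1733,0,0,0],[0,0,-0.18,0,0,0],[0,0,-0.18,0,0,0]]]'

```text
clock: 18.8
tool_pos: [0.5409, -0.257, 0.1738]
orientation: [180.0, -0.1, -0.0]
force: [0.6, -0.1, -0.3]
opening: 0.0879
gripper_force: 0.0
```

In the tool's units: -24 cm / 75 = -0.32, -20.5 cm / 75 = -0.2733.

send_rows --plan '[[[0,-0.0267,0,0,0,0],[0,-0.0667,0,0,0,0],[0,-0.1067,0,0,0,0],[0,-0.1467,0,0,0,0],[-0.0013,-0.1867,0,0,0,0],[-0.0013,-0.2267,0,0,0,0],[-0.0013,-0.2733,0,0,0,0],[-0.0013,-0.32,0,0,0,0]]]'

```text
clock: 19.47
tool_pos: [0.5383, -0.0157, 0.1707]
orientation: [180.0, 0.2, -0.1]
force: [1.3, 0.4, 0.6]
opening: 0.088
gripper_force: 0.0
```

send_rows --plan '[[[0,-0.0467,0,0,0,0],[0,-0.0933,0,0,0,0],[-0.0013,-0.14,0,0,0,0],[-0.0013,-0.1867,0,0,0,0],[-0.0013,-0.2333,0,0,0,0],[-0.0013,-0.28,0,0,0,0],[-0.0027,-0.32,0,0,0,0],[-0.0027,-0.3333,0,0,0,0]]]'

```text
clock: 20.13
tool_pos: [0.5369, 0.2362, 0.1703]
orientation: [179.9, 0.1, 0.1]
force: [1.4, -0.5, -0.2]
opening: 0.0876
gripper_force: 0.0
```

send_rows --plan '[[[0,0,0,0,0,0],[0,0,0,0,0,0],[0,0,0,0,0,0],[0,0,0,0,0,0]]]'

```text
clock: 20.47
tool_pos: [0.5375, 0.2318, 0.1718]
orientation: [180.0, 0.0, -0.1]
force: [-0.9, -0.7, -0.2]
opening: 0.0875
gripper_force: 0.0
```

Run:
```python
from h import *
from plant import ctrl
import cv2
s=ctrl.snapshot("wrist")["img"]
t=ctrl.snapshot("top")["img"]
print(rel([.538,.233,.0375]))
cv2.imwrite("pics/w4.png",np.vstack([cv2.resize(t[180:275,40:430,::-1],(780,190)),cv2.resize(s[:,:,::-1],(780,400))]))
```

```text
(array([ 0.03, -0.1 , 13.47]), array([ 0.01,  0.01, -0.11]))
```

View pics/w4.png

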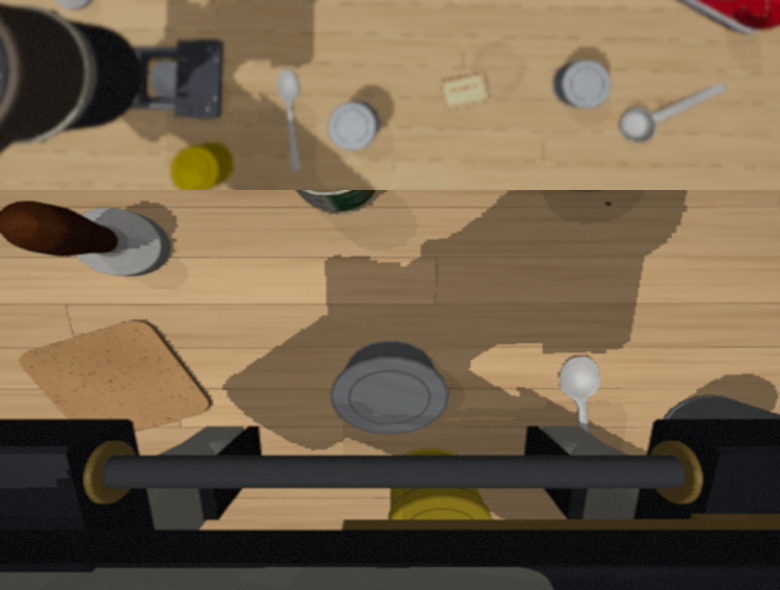

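All three stand in place and the neighbours are undisturbed. The full canister is centred between the fingers, so I'll grasp and lift it.

In the tool's units: 13.5 cm / 75 = 0.18, 13.4 cm / 75 = 0.1787.

send_rows --plan '[[[0,0,0.0067,0,0,0],[0,0,0.0333,0,0,0],[0,0,0.0733,0,0,0],[0,0,0.1133,0,0,0],[0,0,0.1467,0,0,0],[0,0,0.1667,0,0,0],[0,0,0.1787,0,0,0],[0,0,0.18,0,0,0]]]'

```text
clock: 21.23
tool_pos: [0.5368, 0.232, 0.0353]
orientation: [179.9, 0.1, -0.1]
force: [0.4, 0.2, 1.3]
opening: 0.0872
gripper_force: 0.0
```

send_rows --plan '[[[0,0,0,0,0,0],[0,0,0,0,0,0],[0,0,0,0,0,0],[0,0,0,0,0,0],[0,0,0,0,0,0],[0,0,0,0,0,0],[0,0,0,0,0,0],[0,0,0,0,0,0]]]' --fingers 0

```text
clock: 21.9
tool_pos: [0.5381, 0.2335, 0.0381]
orientation: [-180.0, -0.1, -0.0]
force: [-2.4, 0.7, 6.8]
opening: 0.0577
gripper_force: 30.0
```

In the tool's units: -14 cm / 75 = -0.1867, -12 cm / 75 = -0.16.

send_rows --plan '[[[0,0,-0.0067,0,0,0],[0,0,-0.0267,0,0,0],[0,0,-0.0533,0,0,0],[0,0,-0.08,0,0,0],[0,0,-0.1067,0,0,0],[0,0,-0.1333,0,0,0],[0,0,-0.16,0,0,0],[0,0,-0.1867,0,0,0]]]'

```text
clock: 22.57
tool_pos: [0.5366, 0.2324, 0.1773]
orientation: [179.9, 0.1, -0.1]
force: [1.0, 0.3, -6.0]
opening: 0.0578
gripper_force: 30.0
```

In the tool's units: -9 cm / 75 = -0.12, -8.5 cm / 75 = -0.1133.

send_rows --plan '[[[0,0,-0.0267,0,0,0],[0,0,-0.0533,0,0,0],[0,0,-0.08,0,0,0],[0,0,-0.1,0,0,0],[0,0,-0.1133,0,0,0],[0,0,-0.12,0,0,0],[0,0,-0.12,0,0,0],[0,0,-0.12,0,0,0]]]'

```text
clock: 23.23
tool_pos: [0.5371, 0.2329, 0.2661]
orientation: [180.0, 0.1, -0.0]
force: [-0.4, -0.6, -6.0]
opening: 0.0579
gripper_force: 30.0
```

In the tool's units: 22 degrees / 180 = 0.1222.

send_rows --plan '[[[0,0,0,0.0056,0,0],[0,0,0,0.0222,0,0],[0,0,0,0.0389,0,0],[0,0,0,0.0556,0,0],[0,0,0,0.0722,0,0],[0,0,0,0.0889,0,0],[0,0,0,0.1056,0,0],[0,0,0,0.1222,0,0]]]'

```text
clock: 23.9
tool_pos: [0.5373, 0.2327, 0.2664]
orientation: [-157.9, 0.0, -0.0]
force: [-0.9, -0.3, -6.6]
opening: 0.0578
gripper_force: 30.0
```

In the tool's units: 23 degrees / 180 = 0.1278.

send_rows --plan '[[[0,0,0,0.0167,0,0],[0,0,0,0.0333,0,0],[0,0,0,0.05,0,0],[0,0,0,0.0667,0,0],[0,0,0,0.0833,0,0],[0,0,0,0.1,0,0],[0,0,0,0.1167,0,0],[0,0,0,0.1278,0,0]]]'

```text
clock: 24.57
tool_pos: [0.5376, 0.232, 0.2659]
orientation: [-134.9, 0.1, -0.1]
force: [0.1, 0.3, -5.4]
opening: 0.0576
gripper_force: 30.0
```

send_rows --plan '[[[0,0,0,0,0,0],[0,0,0,0,0,0],[0,0,0,0,0,0],[0,0,0,0,0,0],[0,0,0,0,0,0],[0,0,0,0,0,0],[0,0,0,0,0,0],[0,0,0,0,0,0]]]'

```text
clock: 25.23
tool_pos: [0.5376, 0.2334, 0.2675]
orientation: [-135.0, -0.0, 0.0]
force: [0.6, -0.4, -4.9]
opening: 0.0577
gripper_force: 30.0
```

send_rows --plan '[[[0,0,0,0,0,0],[0,0,0,0,0,0],[0,0,0,0,0,0],[0,0,0,0,0,0],[0,0,0,0,0,0],[0,0,0,0,0,0],[0,0,0,0,0,0],[0,0,0,0,0,0]]]'

```text
clock: 25.9
tool_pos: [0.5377, 0.2331, 0.2673]
orientation: [-135.0, -0.0, -0.0]
force: [-0.1, -0.1, -5.2]
opening: 0.0576
gripper_force: 30.0
```

Run:
```python
from plant import ctrl
import cv2
s=ctrl.snapshot("side")["img"]
cv2.imwrite("pics/s5.png",cv2.resize(s[20:230,110:390,::-1],(800,600)))
```

```text
(no output)
```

View pics/s5.png

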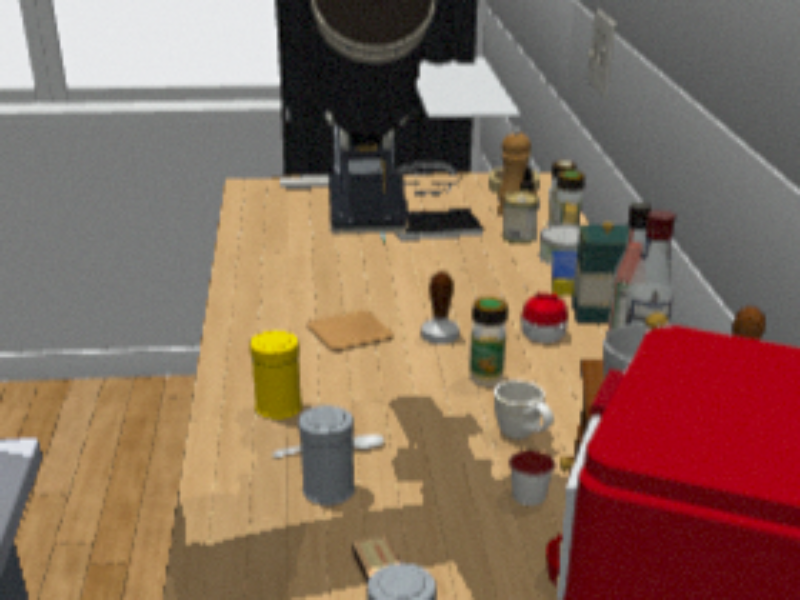

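The canister is held behind the tilted gripper at about (365,190); the others stand upright at (327,455) and (402,580). It has paused for over a second, so I'll bring it level.

In the tool's units: -22 degrees / 180 = -0.1222.

send_rows --plan '[[[0,0,0,-0.0056,0,0],[0,0,0,-0.0222,0,0],[0,0,0,-0.0389,0,0],[0,0,0,-0.0556,0,0],[0,0,0,-0.0722,0,0],[0,0,0,-0.0889,0,0],[0,0,0,-0.1056,0,0],[0,0,0,-0.1222,0,0]]]'

```text
clock: 26.62
tool_pos: [0.5376, 0.2336, 0.268]
orientation: [-157.1, -0.0, -0.0]
force: [0.2, 0.1, -6.1]
opening: 0.0576
gripper_force: 30.0
```

In the tool's units: -23 degrees / 180 = -0.1278.

send_rows --plan '[[[0,0,0,-0.0167,0,0],[0,0,0,-0.0333,0,0],[0,0,0,-0.05,0,0],[0,0,0,-0.0667,0,0],[0,0,0,-0.0833,0,0],[0,0,0,-0.1,0,0],[0,0,0,-0.1167,0,0],[0,0,0,-0.1278,0,0]]]'

```text
clock: 27.28
tool_pos: [0.5374, 0.2343, 0.2675]
orientation: [179.9, -0.0, -0.0]
force: [-0.9, -1.0, -5.9]
opening: 0.0579
gripper_force: 30.0
```

send_rows --plan '[[[0,0,0,0,0,0],[0,0,0,0,0,0],[0,0,0,0,0,0],[0,0,0,0,0,0],[0,0,0,0,0,0],[0,0,0,0,0,0],[0,0,0,0,0,0],[0,0,0,0,0,0]]]'

```text
clock: 27.95
tool_pos: [0.5378, 0.2328, 0.2674]
orientation: [-180.0, -0.0, -0.1]
force: [-0.1, -0.4, -4.3]
opening: 0.0576
gripper_force: 30.0
```

Run:
```python
from plant import ctrl
import cv2
s=ctrl.snapshot("side")["img"]
cv2.imwrite("pics/s6.png",cv2.resize(s[20:290,110:390,::-1],(620,600)))
```

```text
(no output)
```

View pics/s6.png

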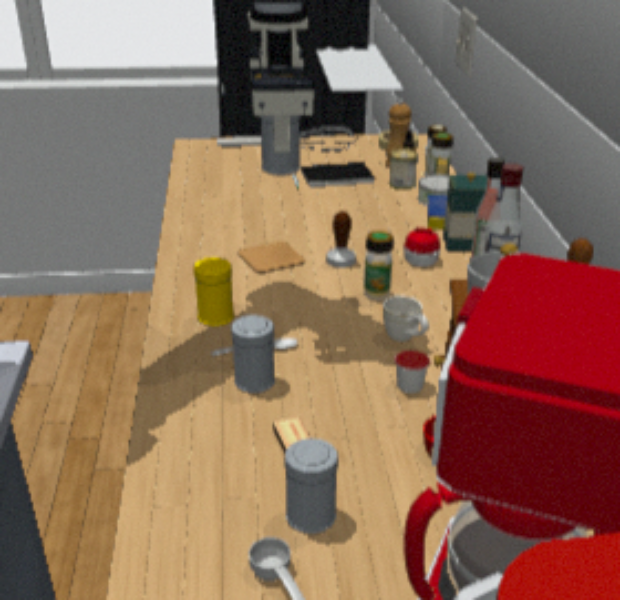

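The canister is held upright at (281,145) with its underside about 23 cm up, and everything else is in place.

```bash
python3 -c "from plant import ctrl; print(ctrl.close_job())"
```

```text
the job is handed in; nothing more can be done
None
```

The left canister is the full one (about 0.55 kg; the other two about 0.22 kg each): I lifted all three left to right, set each back, tipped the full one to 45° for over a second, and handed in holding it level about 23 cm up, with nothing else visibly moved, at 28 s.

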